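Stack the sketchbooks and weigh them down

TASK

Tidy the designer's desk: stack the three grey pocket sketchbooks on the small wooden book rest, the large one at the bottom, then the medium one, then the small one, each lying flat, centred on what is under it and with its long side along the rest's long side; last, stand the round steel paperweight upright in the middle of the small book. Set each thing down, do not drop it, let go of it before fetching the next, and leave the mouse, the mug and the pencil pot where they are.

Things in the scene. Friction and masses are not known exactly. Their poses are not given: they have to be found in the camera images.
- book_rest: Fixed low board of light wood on a dark foot, the place for the stack: 150 mm (its x) by 90 mm (its y), flat top 15 mm above the desk. It lies at a different place and yaw each time and cannot be moved. Origin: centre of the underside; z up.
- large_book: Loose large sketchbook, grey cloth cover, white page edges, dark elastic band across one end, lying flat: 130 mm long (its x), 66 mm wide (its y), 24 mm thick, about 0.17 kg. Origin: centre of the underside; z up.
- medium_book: Loose medium sketchbook, same look, lying flat: 105 mm long (its x), 56 mm wide (its y), 18 mm thick, about 0.10 kg. Origin: centre of the underside; z up.
- small_book: Loose small sketchbook, same look, lying flat: 78 mm long (its x), 46 mm wide (its y), 14 mm thick, about 0.05 kg. Origin: centre of the underside; z up.
- paperweight: Loose round steel paperweight, standing: 40 mm diameter with upright sides up to 18 mm, then a bevelled top, 30 mm high in all, about 0.18 kg. Origin: centre of the flat underside; z up.
- mouse: Bystander: loose black computer mouse, 100 mm (its x) by 58 mm (its y), 33 mm high, lying among the books. Origin: centre of the underside. Leave it alone.
- mug: Bystander: loose white mug, 80 mm diameter, 92 mm high, handle at its +y, at the robot's left edge of the work. Origin: centre of the underside. Leave it alone.
- pencil_pot: Bystander: loose dark metal pot, 76 mm diameter, 100 mm high, pencils in it up to 165 mm, at the robot's right edge of the work. Origin: centre of the underside. Leave it alone.
Not all that is in view belongs to the job. Leave any turquoise look-alike of the large_book alone. What is shaped like the small_book but red is not meant.

How it is judged:
On the way, in this order (a step that is already met when the one before it is completed fails the run):
1. large book on the wooden rest, centred, flat, let go and at rest (horizontal distance between large_book and book_rest below 0.015 m and z of large_book in the frame of book_rest between 0.011 and 0.019 m and angle between large_book's own z axis and vertical below 0.1 rad and angle between the x axis of large_book and the x axis of book_rest, either way round below 0.17 rad and linear speed of large_book below 0.03 m/s and contact force between the fingers and large_book below 0.1 N), for 0.2 s.
2. medium book on the large book, centred, flat, let go and at rest (horizontal distance between medium_book and large_book below 0.015 m and z of medium_book in the frame of large_book between 0.02 and 0.028 m and angle between medium_book's own z axis and vertical below 0.1 rad and angle between the x axis of medium_book and the x axis of large_book, either way round below 0.17 rad and linear speed of medium_book below 0.03 m/s and contact force between the fingers and medium_book below 0.1 N), for 0.2 s.
3. small book on the medium book, centred, flat, let go and at rest (horizontal distance between small_book and medium_book below 0.015 m and z of small_book in the frame of medium_book between 0.014 and 0.022 m and angle between small_book's own z axis and vertical below 0.1 rad and angle between the x axis of small_book and the x axis of medium_book, either way round below 0.17 rad and linear speed of small_book below 0.03 m/s and contact force between the fingers and small_book below 0.1 N), for 0.2 s.
4. paperweight on the small book, centred, flat, let go and at rest (horizontal distance between paperweight and small_book below 0.012 m and z of paperweight in the frame of small_book between 0.01 and 0.018 m and angle between paperweight's own z axis and vertical below 0.1 rad and linear speed of paperweight below 0.03 m/s and contact force between the fingers and paperweight below 0.1 N), for 0.2 s.
At the end, for the whole second after the job is handed in: Rest, large, medium, small book, paperweight, bottom to top. Each centre within 15 mm (paperweight 12 mm) of the one below, book long sides within 0.17 rad of the one below, either way round; all flat on the one below (height within 4 mm, tilt under 0.1 rad), released, at rest (all of step 1 and all of step 2 and all of step 3 and all of step 4); the robot touches nothing.
It fails at once if the mouse, mug or pencil pot is moved by more than 30 mm (distance of any of mouse, mug, pencil_pot from where it was at the start of the episode above 0.03 m).
It fails at once if a book or the paperweight is dropped (falls freely faster than 0.7 m/s, from about 25 mm or more) ((linear speed of large_book above 0.7 m/s and contact force between the fingers and large_book below 0.1 N) or (linear speed of medium_book above 0.7 m/s and contact force between the fingers and medium_book below 0.1 N) or (linear speed of small_book above 0.7 m/s and contact force between the fingers and small_book below 0.1 N) or (linear speed of paperweight above 0.7 m/s and contact force between the fingers and paperweight below 0.1 N)).
It also fails if it takes over 128 s, if anything falls off the work surface, if the arm or the gripper's body presses on something with over 40 N, if the wrist force passes 120 N, or if a joint passes its speed limit or range.

ROBOT

A 7-joint arm with a two-finger parallel gripper is mounted at the origin on the work surface. World frame = base frame: x ahead of the robot, y to its left, z up, the work surface at z = 0. Lengths are in m, angles in rad, forces in N, time in s.
With the tool pointing down it reaches from about 0.425 to 0.925 m from the base axis. Payload 6.8 kg.
Tool frame: the origin (TCP) lies at the very end of the fingers, on their centre line; the grasp point (between the pads) lies 19 mm behind it; z points along the fingers, y is the direction in which the jaws open and shut (so a half turn about z gives the same grasp; the last joint's range is limited). The gripper opens to 85 mm and grips with 20 to 120 N. Pads are 22 mm wide; open, the fingers measure 114 mm over their backs; the gripper's body (76 mm by 85 mm) begins 54 mm behind the grasp point. The pads swing forward as they close: fully open they stand 13 mm farther back than shut.
Start: joints at [1.168, 0.477, 0.022, 1.555, -0.011, 1.109, -0.083], TCP at [0.196, -0.646, 0.231] pointing down, gripper open.
Joint ranges: [-2.96, 2.96], [-0.34, 2.1], [-1.41, 1.46], [0.24, 2.44], [-1.37, 4.51], [0.17, 1.92], [-2.96, 2.96]. Speed limits (rad/s): [2.39, 2.39, 3.14, 3.14, 3.14, 3.14, 3.14].

INTERFACE

Orientations are given as a rotation vector (axis times angle).
In Python, from bench import robot gives the robot as it stands.
- The arm moves only by the shell command python3 -m jog 'ROWS'. ROWS is JSON, one flat list of numbers, 5 for each row, row after row: the finger opening in m, from 0 to 0.0854, then the shift along the tool's x, y, z in m, then the turn about the tool's z in degrees. A call has 1 to 20 rows; each row shifts and turns the commanded pose from where the row before left it, along the tool's axes as they then stand; what a row does not reach is not made up. A row lasts 1/12 s, in which the tool goes at most 41.7 mm and 7.16 degrees, less where a joint would pass 70% of its speed; a pose out of reach is approached as far as the arm can. A call with a gripper value outside its range is refused whole. The fingers move at their own pace and stop on an object; the grip force is fixed at half the most. Time passes only in rows, so rows that do not move let the fingers close. It gives the time, the measured TCP pose, the force and the opening at its end, in the units of the state.
- robot.state(): the state, without advancing time (a new reading comes with each control period).
- robot.get_image(name): name is "scene" or "top" or "wrist"; returns a dict with "frame" (480x640x3 uint8, red, green, blue), "intrinsics" (3x3 intrinsics, pixels), "rvec" (rotation vector, rad) and "tvec" (3), from world to camera coordinates, as OpenCV has them. Camera axes: x right, y down, z forward; pixel columns grow to the right and rows downward; lengths in m; the calibration is good to about 2 mm. A picture is of the moment at which its call begins. There is no depth.
- robot.sign_off(): hands the job in, once; it reports no verdict.
Trained networks look in the newest picture that a camera, given by its name, has taken for a name from the list of things; names that differ only in an ending like _2 or _b are one class to them, and where a whole thing is asked for, a point or a joint stands for the part that bears it (a point fixed in the world has none). Each returns a list of dicts, best first, with "p" (0 to 1); they miss things now and then, are a little off and sometimes report something else, mostly with a low value. They report only what shows in the picture. A call takes as long as a camera call. They do not tell look-alikes from the thing itself.
- robot.trace(camera, query): "mask" (480x640 bool, what is visible of it) and "rect" ([centre column, centre row, width, height] in pixels, round what is visible of it).
- robot.spot_point(camera, query): "location" ([column, row] in pixels: a listed point, or the origin of a listed thing).
The state is a dict: "clock": time; "joints": joint angles; "qvel": joint speeds; "joint_efforts": joint torques, N m; "ee_pos": TCP position; "ee_rot": TCP orientation; "ft_force": force on the tool from outside, world axes, zero at the start; "ft_torque": the same for the moment, N m; "width": opening from 0.0 (shut) to 1.0 (fully open).
Only numpy, scipy, OpenCV 4.12 (cv2) and the standard library are available. Lean on these libraries where they do the work, as an engineer would, in place of code of your own. Each camera call takes 0.05 s, during which the arm holds its last target.

## Working session

There is one attempt and no reset: what is moved stays moved. The work goes in short steps, Python scripts to look and compute and a shell command to move; the robot and the scene stay as the last step left them, time stands still between calls to the robot, and variables do not carry over. Pictures are saved under pics/ and viewed, and the job is handed in when it is done.

```bash
ls; mkdir -p pics; cat > h.py <<'E'
import numpy as np,cv2,sys
from bench import robot
from scipy.spatial.transform import Rotation as R
def save(n,f): cv2.imwrite('pics/'+n,cv2.cvtColor(f,cv2.COLOR_RGB2BGR))
def px2w(im,uv,z):
    K=np.array(im['intrinsics']);Rm=R.from_rotvec(np.array(im['rvec']).ravel()).as_matrix();t=np.array(im['tvec']).ravel()
    d=Rm.T@np.linalg.inv(K)@np.array([uv[0],uv[1],1.]);c=-Rm.T@t
    return c+d*(z-c[2])/d[2]
def w2px(im,p):
    return cv2.projectPoints(np.array(p,float).reshape(-1,3),np.array(im['rvec']),np.array(im['tvec']),np.array(im['intrinsics']),None)[0].reshape(-1,2)
E
python3 - <<'E'
from h import *
for c in ['scene','top','wrist']:
    im=robot.get_image(c); save(c+'0.png',im['frame'])
print(robot.state())
E
```

```text
pics
{'clock': 0.15, 'joints': array([ 1.1679593 ,  0.4776372 ,  0.02236171,  1.55618751, -0.01149223,
        1.10927427, -0.08306374]), 'qvel': array([ 0.0002683 , -0.00311344,  0.0016029 , -0.00479209,  0.00077597,
       -0.00047033,  0.00072071]), 'joint_efforts': array([ 2.85730523e-03, -5.96920967e+01,  1.61015846e+00, -2.81487787e+01,
        1.26401999e-02,  6.57088865e-03,  1.35783105e-05]), 'ee_pos': array([ 0.1959388 , -0.64548307,  0.2305468 ]), 'ee_rot': array([-3.10620244e+00, -4.61169923e-01,  4.87822501e-04]), 'ft_force': array([-0.2688973 , -0.54575325,  0.28312357]), 'ft_torque': array([-0.00075286,  0.02071231, -0.00392524]), 'width': 1.0029903208244433}
```

View pics/scene0.png

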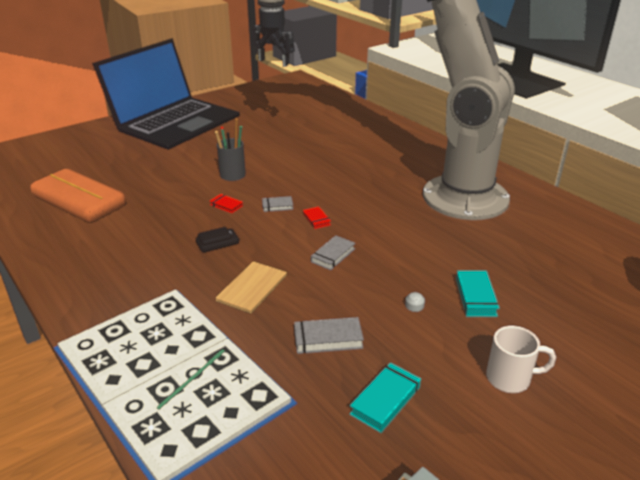

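View pics/top0.png

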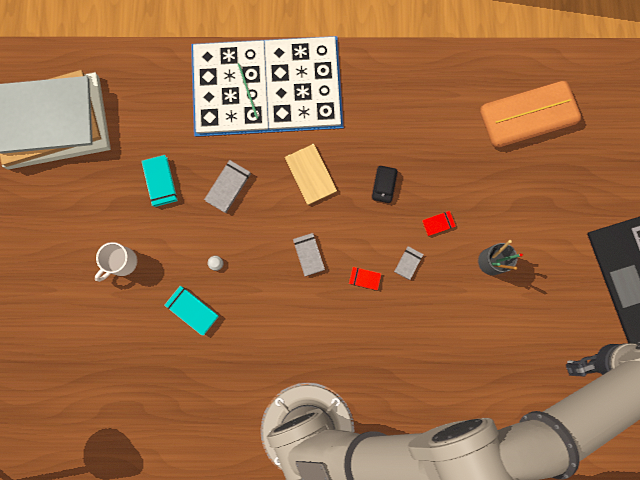

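View pics/wrist0.png

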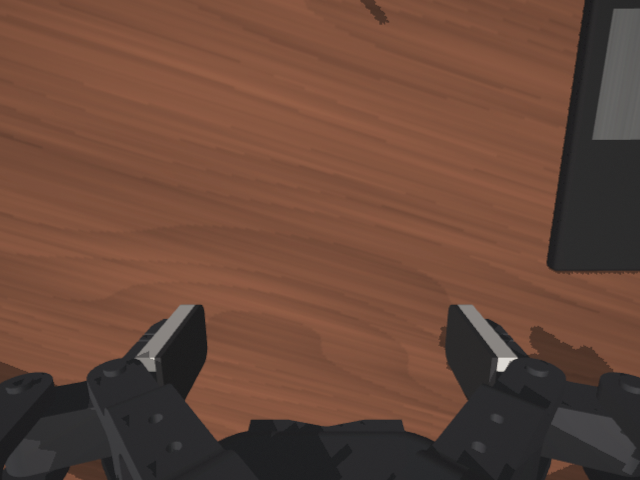

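Scene (top picture): the large grey book is at (228,187), the medium at (310,255), the small at (409,263), the rest at (311,174) and the paperweight at (216,263). Look-alikes: turquoise books at (160,181) and (193,310), red books at (366,278) and (439,223). The mouse is at (385,184), the mug at (116,260) and the pencil pot at (497,260). I choose the grey ones. Next I measure and check with crops.

```bash
cat > meas.py <<'E'
from h import *
S={'large_book':(.130,.066,0,.024),'medium_book':(.105,.056,0,.018),'small_book':(.078,.046,0,.014),'book_rest':(.150,.090,0,.015)}
def box(x,y,yaw,dim,z0=0):
    L,W,a,b=dim;c,s=np.cos(yaw),np.sin(yaw)
    return [(x+c*u-s*v,y+s*u+c*v,z0+z) for z in (a,b) for u,v in((-L/2,-W/2),(L/2,-W/2),(L/2,W/2),(-L/2,W/2))]
def fit(im,mask,dim,z0=0,guess=None):
    """fit box silhouette to mask by IoU"""
    from scipy.optimize import minimize
    ys,xs=np.nonzero(mask)
    x0,x1,y0,y1=xs.min()-15,xs.max()+15,ys.min()-15,ys.max()+15
    sub=mask[max(y0,0):y1,max(x0,0):x1].astype(np.float32);o=np.array([max(x0,0),max(y0,0)]);k=8
    big=cv2.resize(sub,None,fx=k,fy=k,interpolation=cv2.INTER_NEAREST)>0.5
    c=px2w(im,(xs.mean(),ys.mean()),z0+dim[3]/2)
    def cost(p):
        q=(w2px(im,box(p[0]/100,p[1]/100,p[2],dim,z0))-o+.5)*k
        m=np.zeros(big.shape,np.uint8);cv2.fillConvexPoly(m,cv2.convexHull(np.round(q*16).astype(np.int32)),1,shift=4)
        m=m>0;return 1-(m&big).sum()/(m|big).sum()
    best=None
    for yaw in np.arange(0,np.pi,np.pi/6):
        r=minimize(cost,[c[0]*100,c[1]*100,yaw],method='Nelder-Mead',options=dict(initial_simplex=[[c[0]*100,c[1]*100,yaw],[c[0]*100+1,c[1]*100,yaw],[c[0]*100,c[1]*100+1,yaw],[c[0]*100,c[1]*100,yaw+.25]]))
        if best is None or r.fun<best.fun: best=r
    y=(best.x[2]+np.pi/2)%np.pi-np.pi/2
    return best.x[0]/100,best.x[1]/100,y,1-best.fun
E
python3 - <<'E'
from meas import *
im=robot.get_image('top');f=im['frame']
print(w2px(im,[[0.5,0,0],[.6,0,0],[.5,.1,0]]), 'cam',(-R.from_rotvec(np.array(im['rvec']).ravel()).as_matrix().T@np.array(im['tvec']).ravel()))
for n in list(S)+['paperweight','mouse','mug','pencil_pot']:
    for d in robot.trace('top',n)[:4]:
        r=np.round(d['rect'],1);m=d['mask'];col=f[m].mean(0).round()
        s=''
        if n in S and d['p']>.3: s=np.round(fit(im,m,S[n]),4)
        else: s=px2w(im,r[:2],.015).round(4)
        print(n,round(d['p'],2),r,m.sum(),col,s)
sub=f[120:320,130:470];save('crop1.png',cv2.resize(sub,None,fx=2.3,fy=2.3,interpolation=cv2.INTER_CUBIC))
E
```

```text
[[307.56776959 241.64972525]
 [307.68812305 205.94447492]
 [271.18633708 241.57937707]] cam [ 0.25878185 -0.01656811  1.68150476]
large_book 0.97 [159.4 179.3  35.1  49.7] 1233 [ 10. 197. 185.] [0.6689 0.413  0.2706 0.9619]
large_book 0.74 [226.8 187.8  48.1  55.7] 1228 [168. 158. 151.] [ 0.653   0.2233 -0.5288  0.9645]
large_book 0.7 [191.6 311.   52.7  46.8] 1222 [  7. 206. 193.] [0.3121 0.3138 0.8917 0.9444]
medium_book 0.9 [308.  255.5  30.6  39.7] 761 [173. 163. 156.] [ 4.646e-01 -9.000e-04  3.163e-01  9.289e-01]
small_book 0.96 [365.8 280.1  31.2  24.1] 489 [238.  29.   8.] [ 0.3997 -0.1535  1.3379  0.9375]
small_book 0.81 [408.1 263.5  25.4  32.8] 470 [170. 159. 152.] [ 0.4411 -0.2718 -0.4572  0.9038]
small_book 0.58 [439.  224.1  31.   24.4] 482 [235.  14.   7.] [ 0.551  -0.3571 -1.2381  0.9345]
book_rest 0.77 [311.6 175.2  52.3  60.3] 1741 [242. 199. 125.] [ 0.6897 -0.0047  0.4502  0.9622]
book_rest 0.49 [501.4 256.6  42.9  39.4] 965 [83. 79. 67.] [ 0.4547 -0.487  -1.4913  0.5303]
paperweight 0.68 [215.8 262.9  18.7  14.7] 192 [187. 180. 169.] [0.4392 0.2484 0.015 ]
mug 0.6 [112.8 261.9  39.2  40.2] 1126 [182. 167. 154.] [0.4414 0.5276 0.015 ]
pencil_pot 0.94 [501.4 257.1  44.7  36.5] 994 [84. 78. 66.] [ 0.4565 -0.5265  0.015 ]
```

View pics/crop1.png

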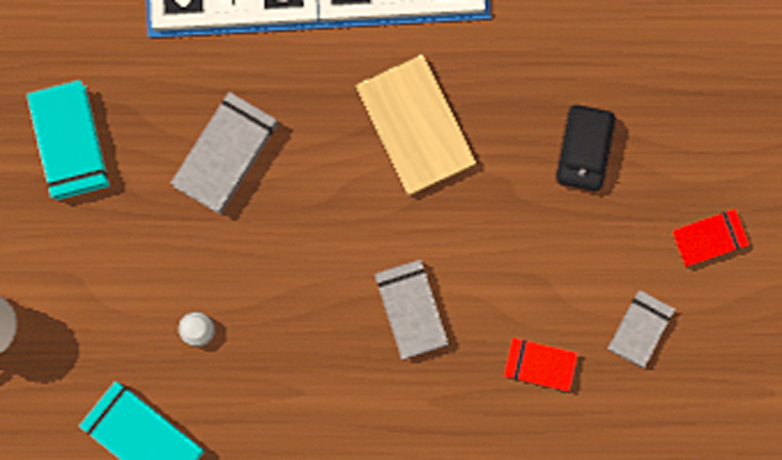

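```bash
cat >> h.py <<'E'
def goto(x,y,z,byaw=None):
    """shift in present tool axes, and turn (deg) to put jaws across a book of yaw byaw"""
    s=robot.state();M=R.from_rotvec(s['ee_rot']).as_matrix();p=s['ee_pos']
    d=M.T@(np.array([x,y,z])-p)
    o='shift mm '+str((d*1000).round(1))+' world d '+str(((np.array([x,y,z])-p)*1000).round(1))
    ty=np.arctan2(M[1,0],M[0,0])   # heading of tool x
    if byaw is not None:
        t=byaw-ty; t=(t+np.pi/2)%np.pi-np.pi/2
        o+=' turn about tool z deg %.1f (other %.1f)'%(-np.degrees(t),-np.degrees(t)+(180 if t>0 else -180))
    print(o,'| toolx heading %.3f'%ty,'tilt %.4f'%np.arccos(-M[2,2]),'pos',p.round(4),'w %.4f'%(s['width']*.0854),'F',s['ft_force'].round(1),'j7 %.2f'%s['joints'][6],'t',s['clock'])
E
python3 - <<'E'
from h import *
print(R.from_rotvec(robot.state()['ee_rot']).as_matrix().round(3))
goto(.653,.223,.231,-.529)
E
```

```text
[[ 0.957  0.291 -0.   ]
 [ 0.291 -0.957 -0.   ]
 [-0.     0.    -1.   ]]
shift mm [ 6.896e+02 -6.987e+02  3.000e-01] world d [ 4.569e+02  8.689e+02 -3.000e-01] turn about tool z deg 47.2 (other -132.8) | toolx heading 0.295 tilt 0.0000 pos [ 0.1961 -0.6459  0.2313] w 0.0853 F [-0.3 -0.6 -0.9] j7 -0.08 t 0.6
```

```bash
python3 -m jog '[0.0854,10,-10,0,0]' 2>&1 | head -5; python3 -m jog '[0.0854,0.012,-0.012,0,0, 0.0854,0.023,-0.023,0,0, 0.0854,0.023,-0.023,0,0, 0.0854,0.023,-0.023,0,0, 0.0854,0.023,-0.023,0,0, 0.0854,0.023,-0.023,0,0, 0.0854,0.023,-0.023,0,0, 0.0854,0.023,-0.023,0,0, 0.0854,0.023,-0.023,0,0, 0.0854,0.023,-0.023,0,0, 0.0854,0.023,-0.023,0,0, 0.0854,0.023,-0.023,0,0, 0.0854,0.023,-0.023,0,0, 0.0854,0.023,-0.023,0,0, 0.0854,0.023,-0.023,0,0, 0.0854,0.023,-0.023,0,0, 0.0854,0.023,-0.023,0,0, 0.0854,0.023,-0.023,0,0, 0.0854,0.023,-0.023,0,0, 0.0854,0.012,-0.012,0,0]'
python3 -c "
from h import *
goto(.653,.223,.2,-.529)"
```

```text
clock: 0.68
ee_pos: [0.2097, -0.6145, 0.231]
ee_rot: [3.106, 0.446, -0.006]
ft_force: [-1.0, -1.4, -0.7]
width: 1.004
clock: 2.35
ee_pos: [0.5093, -0.0586, 0.2318]
ee_rot: [-3.105, -0.467, -0.003]
ft_force: [-0.1, -0.6, 1.0]
width: 0.997
shift mm [ 220.2 -226.8   32.5] world d [143.7 281.6 -31.8] turn about tool z deg 47.4 (other -132.6) | toolx heading 0.299 tilt 0.0023 pos [ 0.5093 -0.0586  0.2318] w 0.0851 F [-0.1 -0.6  1. ] j7 -1.37 t 2.35
```

```bash
python3 -m jog '[0.0854,0.014,-0.015,0.003,0, 0.0854,0.023,-0.024,0.003,0, 0.0854,0.023,-0.024,0.003,0, 0.0854,0.023,-0.023,0.003,0, 0.0854,0.023,-0.023,0.003,0, 0.0854,0.023,-0.023,0.003,0, 0.0854,0.023,-0.024,0.003,0, 0.0854,0.023,-0.024,0.003,0, 0.0854,0.023,-0.024,0.003,0, 0.0854,0.022,-0.023,0.003,0, 0.0854,0,0,0,6, 0.0854,0,0,0,7, 0.0854,0,0,0,7, 0.0854,0,0,0,7, 0.0854,0,0,0,7, 0.0854,0,0,0,7, 0.0854,0,0,0,6.4, 0.0854,0,0,0,0, 0.0854,0,0,0,0]'
python3 - <<'E'
from meas import *
goto(.653,.223,.2,-.529)
im=robot.get_image('wrist');f=im['frame'].copy()
for d in robot.trace('wrist','large_book')[:3]:
    m=d['mask'];print(d['p'],d['rect'],im['frame'][m].mean(0),fit(im,m,S['large_book']))
    cv2.drawContours(f,cv2.findContours(m.astype(np.uint8),0,1)[0],-1,(255,0,255),1)
save('w1.png',f)
E
```

```text
clock: 3.93
ee_pos: [0.6522, 0.2184, 0.2014]
ee_rot: [3.032, -0.821, 0.0]
ft_force: [-0.4, -0.4, 0.1]
width: 0.997
shift mm [-1.6 -4.4  1.3] world d [ 0.8  4.6 -1.4] turn about tool z deg -0.0 (other 180.0) | toolx heading -0.529 tilt 0.0004 pos [0.6522 0.2184 0.2014] w 0.0851 F [-0.4 -0.4  0.1] j7 -2.61 t 3.9333
0.75 [123.9, 293.1, 169.9, 125.0] [ 81.42869315 176.06784535 166.13388007] (np.float64(0.6695679400120008), np.float64(0.41253392001366307), np.float64(0.2670574730095492), np.float64(0.7378150782220506))
0.6 [322.1, 216.5, 83.5, 159.0] [153.8731927  146.82839535 143.5453109 ] (np.float64(0.6530834130964712), np.float64(0.22334224030036523), np.float64(-0.5360587472300731), np.float64(0.9855390024803179))
```

View pics/w1.png

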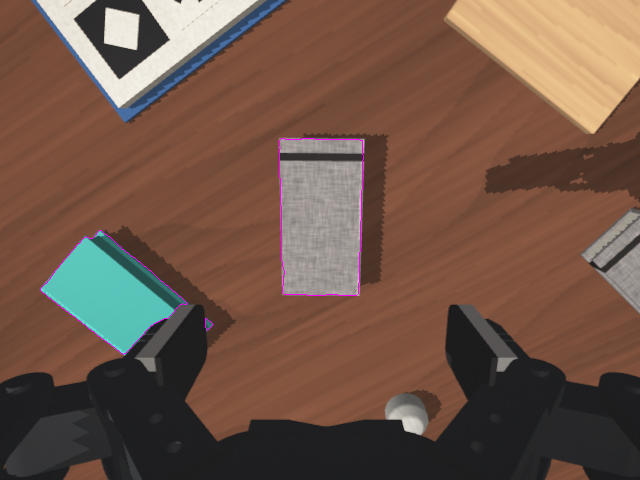

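The wrist view shows the grey large book at (322,216). The fit gives (0.653, 0.223, −0.536), which matches the top camera. I go down and grip.

```bash
python3 -m jog '[0.0854,-0.001,-0.004,0.02,0.4, 0.0854,0,0,0.03,0, 0.0854,0,0,0.03,0, 0.0854,0,0,0.03,0, 0.0854,0,0,0.03,0, 0.0854,0,0,0.02,0, 0.0854,0,0,0.015,0, 0.0854,0,0,0.01,0, 0.0854,0,0,0.005,0, 0.0854,0,0,0,0, 0.0854,0,0,0,0]'
python3 - <<'E'
from meas import *
goto(.6531,.2233,.005,-.536)
save('w2.png',robot.get_image('wrist')['frame'])
E
```

```text
clock: 4.95
ee_pos: [0.6541, 0.2226, 0.0123]
ee_rot: [-3.027, 0.836, -0.002]
ft_force: [0.2, 0.4, 1.0]
width: 1.001
shift mm [-1.2 -0.   7.3] world d [-1.   0.7 -7.3] turn about tool z deg -0.2 (other 179.8) | toolx heading -0.539 tilt 0.0016 pos [0.6541 0.2226 0.0123] w 0.0855 F [0.2 0.4 1. ] j7 -2.67 t 4.95
```

View pics/w2.png

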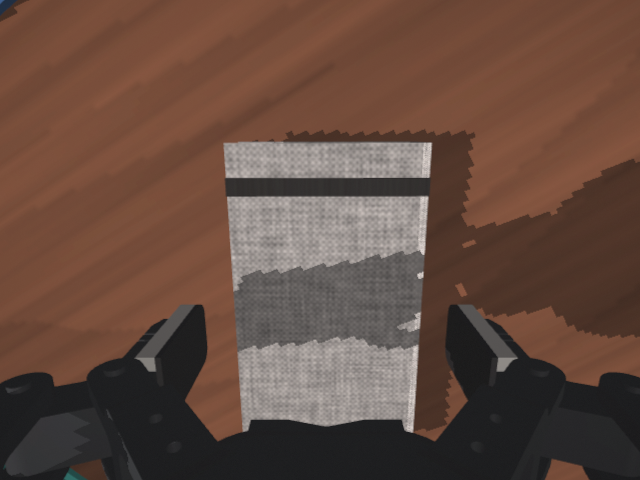

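Centred between the jaws. I go 7 mm lower, close, and lift slightly.

```bash
python3 -m jog '[0.0854,-0.001,0,0.004,0, 0.0854,0,0,0.003,0, 0.0854,0,0,0,0, 0.06,0,0,0,0, 0.06,0,0,0,0, 0.06,0,0,0,0, 0.06,0,0,0,0, 0.06,0,0,0,0, 0.06,0,0,0,0, 0.06,0,0,0,0, 0.06,0,0,0,0, 0.06,0,0,0,0]'
python3 -c "
from h import *
goto(.6531,.2233,.005,-.536)"
```

```text
clock: 6.0
ee_pos: [0.6529, 0.2231, 0.0049]
ee_rot: [-3.027, 0.837, -0.001]
ft_force: [0.3, -0.6, 5.5]
width: 0.756
shift mm [ 0.  -0.3 -0.1] world d [0.2 0.2 0.1] turn about tool z deg -0.2 (other 179.8) | toolx heading -0.539 tilt 0.0010 pos [0.6529 0.2231 0.0049] w 0.0646 F [ 0.3 -0.6  5.5] j7 -2.68 t 6.0
```

```bash
python3 -m jog '[0.055,0,0,-0.005,0, 0.055,0,0,-0.01,0, 0.055,0,0,-0.02,0, 0.055,0,0,-0.025,0, 0.055,0,0,-0.025,0, 0.055,0,0,-0.02,0, 0.055,0,0,-0.01,0, 0.055,0,0,0,0]'
python3 -c "
from h import *
goto(.6897,-.0047,.1,.4502)"
```

```text
clock: 6.67
ee_pos: [0.6539, 0.2234, 0.1224]
ee_rot: [-3.025, 0.837, -0.006]
ft_force: [0.4, -0.1, -0.9]
width: 0.753
shift mm [147.8 177.3  22.1] world d [  35.8 -228.1  -22.4] turn about tool z deg -56.7 (other 123.3) | toolx heading -0.540 tilt 0.0046 pos [0.6539 0.2234 0.1224] w 0.0643 F [ 0.4 -0.1 -0.9] j7 -2.65 t 6.6667
```

```bash
python3 -m jog '[0.055,0,0,0,-6, 0.055,0,0,0,-7, 0.055,0,0,0,-7, 0.055,0,0,0,-7, 0.055,0,0,0,-7, 0.055,0,0,0,-7, 0.055,0,0,0,-7, 0.055,0,0,0,-6, 0.055,0,0,0,-2.7, 0.055,0,0,0,0]'
python3 -c "
from h import *
goto(.6897,-.0047,.1,.4502)"
```

```text
clock: 7.5
ee_pos: [0.6515, 0.2221, 0.1173]
ee_rot: [3.062, 0.703, -0.005]
ft_force: [0.2, 0.3, -2.0]
width: 0.756
shift mm [-64.5 220.7  17.3] world d [  38.2 -226.8  -17.3] turn about tool z deg 0.1 (other -179.9) | toolx heading 0.452 tilt 0.0031 pos [0.6515 0.2221 0.1173] w 0.0646 F [ 0.2  0.3 -2. ] j7 -1.78 t 7.5
```

```bash
python3 -m jog '[0.055,-0.008,0.01,0,0, 0.055,-0.015,0.02,0,0, 0.055,-0.015,0.02,0,0, 0.055,-0.015,0.02,0,0, 0.055,-0.015,0.02,0,0, 0.055,-0.015,0.02,0,0, 0.055,-0.015,0.02,0,0, 0.055,-0.015,0.02,0,0, 0.055,-0.015,0.02,0,0, 0.055,-0.015,0.02,0,0, 0.055,-0.015,0.02,0,0, 0.055,-0.01,0.01,0,0, 0.055,-0.003,0,0,0, 0.055,0,0,0,0, 0.055,0,0,0,0]'
python3 - <<'E'
from meas import *
goto(.6897,-.0047,.1,.4502)
im=robot.get_image('wrist');f=im['frame'].copy()
for d in robot.trace('wrist','book_rest')[:3]:
    m=d['mask'];print(d['p'],d['rect'],im['frame'][m].mean(0),fit(im,m,S['book_rest']))
    cv2.drawContours(f,cv2.findContours(m.astype(np.uint8),0,1)[0],-1,(255,0,255),1)
save('w3.png',f)
E
```

```text
clock: 8.75
ee_pos: [0.5941, -0.0482, 0.1193]
ee_rot: [-3.061, -0.702, -0.001]
ft_force: [-0.4, 0.9, -1.6]
width: 0.753
shift mm [105.    2.6  19.4] world d [ 95.6  43.5 -19.3] turn about tool z deg 0.0 (other -180.0) | toolx heading 0.451 tilt 0.0010 pos [ 0.5941 -0.0482  0.1193] w 0.0643 F [-0.4  0.9 -1.6] j7 -1.38 t 8.75
0.84 [333.3, 68.8, 165.2, 137.7] [208.71891642 164.08724242 118.80458439] (np.float64(0.695360584542319), np.float64(-0.003165901273962849), np.float64(0.4498747507113072), np.float64(0.8986736838134534))
```

View pics/w3.png

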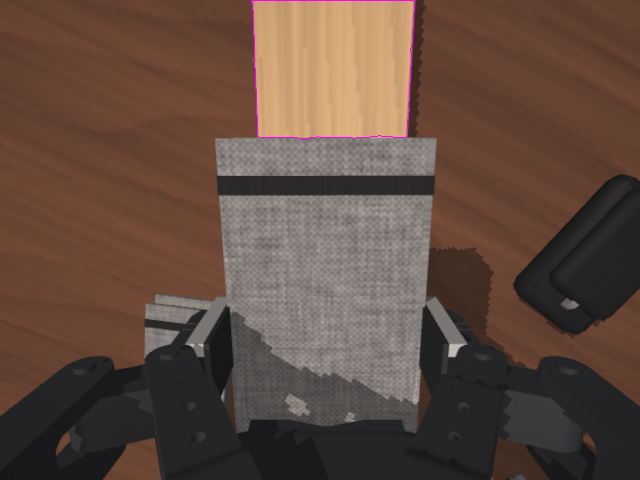

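The wrist picture shows the held large book square in the jaws, with the rest ahead at (333,69) and parallel, about 1 mm sideways from the top estimate. I move over it and lower.

```bash
python3 -m jog '[0.055,0.008,0.001,0,0, 0.055,0.015,0.001,0,0, 0.055,0.015,0,0,0, 0.055,0.016,0,0,0, 0.055,0.016,0,0,0, 0.055,0.015,0,0,0, 0.055,0.012,0,0,0, 0.055,0.008,0,0,0, 0.055,0,0,0.02,0, 0.055,0,0,0.025,0, 0.055,0,0,0.02,0, 0.055,0,0,0.01,0, 0.055,0,0,0,0, 0.055,0,0,0,0]'
python3 - <<'E'
from meas import *
goto(.6897,-.0047,.0205,.4502)
im=robot.get_image('wrist');save('w4.png',im['frame'])
im=robot.get_image('top');save('t4.png',cv2.resize(im['frame'][100:320,200:480],None,fx=2.5,fy=2.5))
E
```

```text
clock: 10.02
ee_pos: [0.6898, -0.0053, 0.0443]
ee_rot: [-3.062, -0.702, 0.001]
ft_force: [0.3, 0.1, -2.6]
width: 0.755
shift mm [ 0.2 -0.5 23.8] world d [ -0.1   0.6 -23.8] turn about tool z deg 0.0 (other -180.0) | toolx heading 0.451 tilt 0.0005 pos [ 0.6898 -0.0053  0.0443] w 0.0645 F [ 0.3  0.1 -2.6] j7 -1.47 t 10.0167
```

View pics/w4.png

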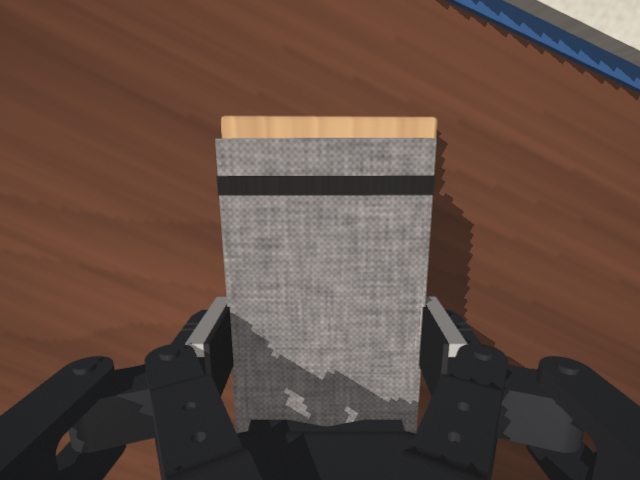

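```bash
python3 - <<'E'
from meas import *
im=robot.get_image('wrist')
c,s=np.cos(.4502),np.sin(.4502)
for uv,z in [((222,116),.015),((436,118),.015),((216,139),.063),((436,139),.063)]:
    p=px2w(im,uv,z);d=p[:2]-np.array([.6897,-.0047]);print((d@[c,s]).round(4),(d@[-s,c]).round(4))
E
```

```text
0.075 0.0419
0.0742 -0.0467
0.0662 0.0324
0.0662 -0.0345
```

Rest edges match the estimate within 2 mm. I lower onto it.

```bash
python3 -m jog '[0.055,-0.001,0.001,0.01,0, 0.055,0,0,0.008,0, 0.055,0,0,0.004,0, 0.055,0,0,0.001,0, 0.055,0,0,0,0, 0.055,0,0,0,0]'
python3 -c "
from h import *
goto(.6897,-.0047,.0205,.4502)"
```

```text
clock: 10.67
ee_pos: [0.6892, -0.007, 0.0212]
ee_rot: [-3.062, -0.701, 0.0]
ft_force: [-0.6, 0.2, -1.8]
width: 0.755
shift mm [ 1.5 -1.9  0.7] world d [ 0.5  2.3 -0.7] turn about tool z deg -0.0 (other 180.0) | toolx heading 0.450 tilt 0.0001 pos [ 0.6892 -0.007   0.0212] w 0.0645 F [-0.6  0.2 -1.8] j7 -1.48 t 10.6667
```

```bash
python3 -m jog '[0.055,0,0,0.001,0, 0.055,0,0,0,0, 0.055,0,0,0.0005,0, 0.055,0,0,0,0]'; python3 -m jog '[0.068,0,0,0,0, 0.072,0,0,0,0, 0.076,0,0,0,0, 0.08,0,0,0,0, 0.0854,0,0,0,0, 0.0854,0,0,0,0, 0.0854,0,0,0,0]'
python3 -c "
from h import *
goto(.6897,-.0047,.0205,.4502)"
```

```text
clock: 11.0
ee_pos: [0.6893, -0.0071, 0.02]
ee_rot: [3.062, 0.701, 0.001]
ft_force: [-0.4, 0.6, -1.1]
width: 0.755
clock: 11.58
ee_pos: [0.6892, -0.0071, 0.0198]
ee_rot: [3.062, 0.701, 0.0]
ft_force: [0.2, -0.4, -0.4]
width: 0.997
shift mm [ 1.5 -2.  -0.7] world d [0.5 2.4 0.7] turn about tool z deg -0.0 (other 180.0) | toolx heading 0.450 tilt 0.0001 pos [ 0.6892 -0.0071  0.0198] w 0.0852 F [ 0.2 -0.4 -0.4] j7 -1.48 t 11.5833
```

Released. I lift, back off along −x of the tool towards the medium book, and check.

```bash
python3 -m jog '[0.0854,0,0,-0.005,0, 0.0854,0,0,-0.015,0, 0.0854,0,0,-0.03,0, 0.0854,0,0,-0.04,0, 0.0854,0,0,-0.04,0, 0.0854,0,0,-0.03,0, 0.0854,0,0,-0.015,0, 0.0854,0,0,0,0, 0.0854,0,0,0,0]'
python3 - <<'E'
from meas import *
im=robot.get_image('wrist');f=im['frame'].copy()
for n,z in (('large_book',.015),('book_rest',0)):
  for d in robot.trace('wrist',n)[:2]:
    m=d['mask'];print(n,d['p'],d['rect'],im['frame'][m].mean(0),np.round(fit(im,m,S[n],z),4))
save('w5.png',f)
goto(.4646,-.0009,.2,.3163)
E
```

```text
clock: 12.33
ee_pos: [0.6899, -0.007, 0.1973]
ee_rot: [3.062, 0.701, 0.005]
ft_force: [-0.5, 0.8, -0.7]
width: 1.0
large_book 0.74 [325.8, 219.5, 90.1, 164.0] [149.75452911 142.48990458 138.71228046] [ 0.6895 -0.0064  0.4487  0.9864]
book_rest 0.68 [324.4, 213.7, 113.1, 180.2] [202.28400861 164.95302408 121.25034253] [ 0.6996 -0.0011  0.4438  0.2398]
shift mm [-198.6 -103.1   -5.9] world d [-223.6    6.4    6.4] turn about tool z deg 7.7 (other -172.3) | toolx heading 0.450 tilt 0.0023 pos [ 0.6882 -0.0073  0.1936] w 0.0855 F [-0.1  0.1  0.7] j7 -1.40 t 12.4833
```

View pics/w5.png

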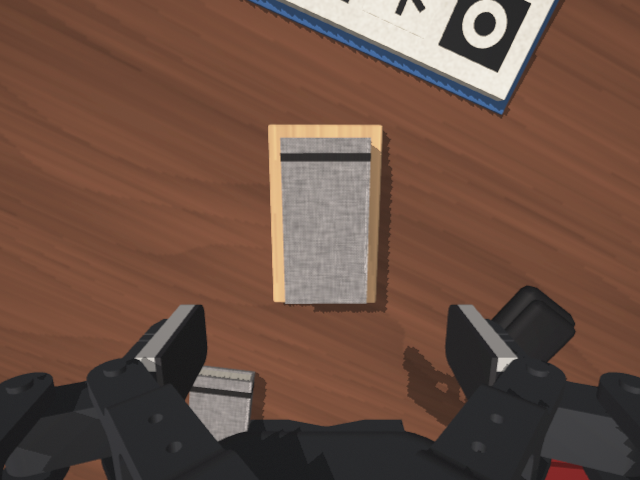

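The large book lies centred on the rest: fit (0.6895, −0.0064, 0.449), IoU 0.99. Next is the medium book.

```bash
python3 -m jog '[0.0854,-0.01,-0.005,0,0, 0.0854,-0.019,-0.01,0,0, 0.0854,-0.019,-0.01,0,0, 0.0854,-0.019,-0.01,0,0, 0.0854,-0.019,-0.01,0,0, 0.0854,-0.019,-0.01,0,0, 0.0854,-0.019,-0.01,0,0, 0.0854,-0.019,-0.01,0,0, 0.0854,-0.019,-0.01,0,0, 0.0854,-0.019,-0.01,0,0, 0.0854,-0.017,-0.009,0,0, 0.0854,0,0,0,4, 0.0854,0,0,0,3.7, 0.0854,0,0,0,0, 0.0854,0,0,0,0]'
python3 - <<'E'
from meas import *
im=robot.get_image('wrist');f=im['frame'].copy()
for n,z in (('medium_book',0),):
  for d in robot.trace('wrist',n)[:2]:
    m=d['mask'];r=np.round(fit(im,m,S[n],z),4);print(n,d['p'],d['rect'],im['frame'][m].mean(0),r)
save('w6.png',f)
goto(.4646,-.0009,.005,.3163)
E
```

```text
clock: 13.73
ee_pos: [0.4652, 0.0004, 0.1942]
ee_rot: [-3.102, -0.497, 0.002]
ft_force: [0.1, -0.2, 0.4]
width: 1.0
medium_book 0.58 [330.7, 216.8, 74.4, 128.8] [149.8768124  142.4836746  139.03254012] [ 0.4644 -0.0015  0.316   0.9749]
shift mm [ -1.1   1.1 189.3] world d [  -0.9   -1.3 -189.3] turn about tool z deg 0.1 (other -179.9) | toolx heading 0.318 tilt 0.0011 pos [4.655e-01 4.000e-04 1.943e-01] w 0.0855 F [-0.4  0.  -0.1] j7 -1.52 t 13.8333
```

View pics/w6.png

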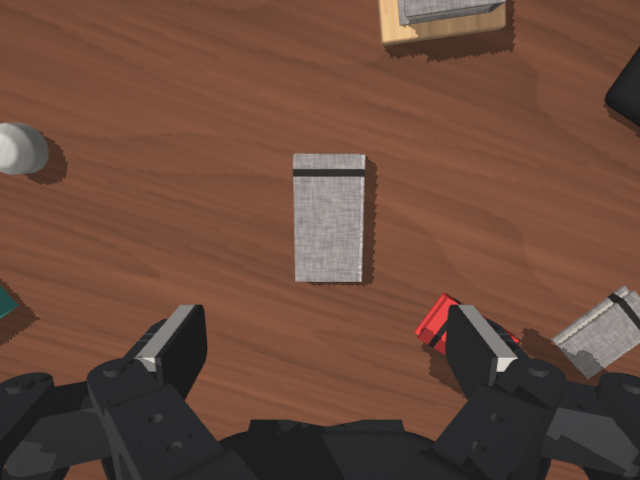

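The medium book is at (330,217), fit (0.4644, −0.0015, 0.316), consistent with the top camera; the red book is clear of the jaws. I go down.

```bash
python3 -m jog '[0.0854,-0.0015,0.0015,0.02,0, 0.0854,0,0,0.03,0, 0.0854,0,0,0.03,0, 0.0854,0,0,0.03,0, 0.0854,0,0,0.03,0, 0.0854,0,0,0.02,0, 0.0854,0,0,0.015,0, 0.0854,0,0,0.009,0, 0.0854,0,0,0.005,0, 0.0854,0,0,0,0, 0.0854,0,0,0,0]'
python3 -c "
from h import *
goto(.4645,-.0013,.005,.316)"
```

```text
clock: 14.75
ee_pos: [0.4652, -0.0014, 0.0062]
ee_rot: [3.102, 0.494, 0.001]
ft_force: [0.4, 0.2, 0.1]
width: 0.999
shift mm [-0.6 -0.3  1.2] world d [-0.7  0.1 -1.2] turn about tool z deg 0.0 (other -180.0) | toolx heading 0.316 tilt 0.0007 pos [ 0.4652 -0.0014  0.0062] w 0.0853 F [0.4 0.2 0.1] j7 -1.75 t 14.75
```

```bash
python3 -m jog '[0.0854,0,0,0.0015,0, 0.0854,0,0,0,0, 0.06,0,0,0,0, 0.045,0,0,0,0, 0.045,0,0,0,0, 0.045,0,0,0,0, 0.045,0,0,0,0, 0.045,0,0,0,0, 0.045,0,0,0,0, 0.045,0,0,0,0, 0.045,0,0,0,0]'
python3 -c "
from h import *
goto(.4645,-.0013,.005,.316)"
python3 -m jog '[0.045,0,0,-0.005,0, 0.045,0,0,-0.01,0, 0.045,0,0,-0.02,0, 0.045,0,0,-0.025,0, 0.045,0,0,-0.025,0, 0.045,0,0,-0.02,0, 0.045,0,0,-0.01,0, 0.045,0,0,0,-4, 0.045,0,0,0,-3.7, 0.045,0,0,0,0]'
python3 - <<'E'
from meas import *
goto(.6895,-.0064,.1,.4487)
save('w7.png',robot.get_image('wrist')['frame'])
E
```

```text
clock: 15.67
ee_pos: [0.465, -0.0016, 0.0051]
ee_rot: [3.102, 0.494, 0.001]
ft_force: [-3.0, 0.1, 10.3]
width: 0.64
shift mm [-0.3 -0.5  0.1] world d [-0.5  0.3 -0.1] turn about tool z deg -0.0 (other 180.0) | toolx heading 0.316 tilt 0.0009 pos [ 0.465  -0.0016  0.0051] w 0.0546 F [-3.   0.1 10.3] j7 -1.75 t 15.6667
clock: 16.5
ee_pos: [0.4644, -0.0017, 0.1195]
ee_rot: [3.061, 0.704, 0.0]
ft_force: [-0.2, 0.2, -1.4]
width: 0.638
shift mm [200.4 102.5  19.5] world d [225.1  -4.7 -19.5] turn about tool z deg 0.2 (other -179.8) | toolx heading 0.452 tilt 0.0002 pos [ 0.4644 -0.0017  0.1195] w 0.0545 F [-0.2  0.2 -1.4] j7 -1.48 t 16.5
```

View pics/w7.png

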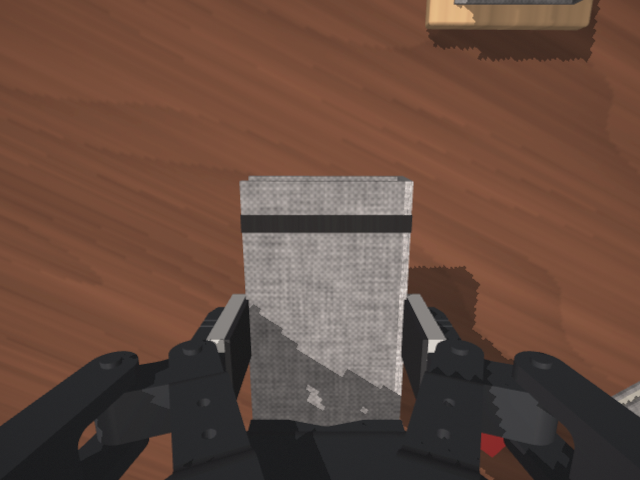

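```bash
python3 - <<'E'
from meas import *
from scipy.optimize import least_squares
im=robot.get_image('wrist');s=robot.state();M=R.from_rotvec(s['ee_rot']).as_matrix()
L,W,H=.105,.056,.018
# book frame in tool: x=tool x, y=-tool y, z=-tool z
B=np.array([[L/2,W/2,H],[L/2,-W/2,H],[L/2,W/2,0],[L/2,-W/2,0]])
px=np.array([(240,182),(413,182),(250,177),(404,177)],float)
def pr(p):
    Rl=R.from_euler('yxz',p[3:6]).as_matrix()
    Q=(B-[0,0,.009])@Rl.T+[p[0],p[1],p[2]+.009]
    T=Q*[1,-1,-1]
    return w2px(im,s['ee_pos']+T@M.T)
print(pr([0,0,-.005,0,0,0]).round(0))
r=least_squares(lambda p:np.r_[(pr(p)-px).ravel(),p[0]*1000,p[2]*0],[0,0,-.005,0,0,0])
print(r.x.round(4),pr(r.x).round(0))
E
```

```text
[[239. 180.]
 [413. 180.]
 [250. 175.]
 [403. 175.]]
[-0.0006 -0.0002 -0.0042  0.013  -0.0132  0.002 ] [[240. 182.]
 [413. 182.]
 [250. 177.]
 [404. 177.]]
```

The held medium book is flat: the fit gives under 0.015 rad of tilt. I carry it over the large book.

```bash
python3 -m jog '[0.045,0.01,0.005,0,0, 0.045,0.019,0.01,0,0, 0.045,0.019,0.01,0,0, 0.045,0.019,0.01,0,0, 0.045,0.019,0.01,0,0, 0.045,0.019,0.01,0,0, 0.045,0.019,0.01,0,0, 0.045,0.019,0.01,0,0, 0.045,0.019,0.01,0,0, 0.045,0.019,0.009,0,0, 0.045,0.012,0.006,0,0, 0.045,0.006,0.003,0,0, 0.045,0,0,0.02,0, 0.045,0,0,0.02,0, 0.045,0,0,0.01,0, 0.045,0,0,0,0, 0.045,0,0,0,0]'
python3 - <<'E'
from meas import *
goto(.6895,-.0064,.0445,.4487)
im=robot.get_image('wrist');save('w8.png',im['frame'])
E
```

```text
clock: 18.02
ee_pos: [0.6882, -0.0077, 0.0688]
ee_rot: [-3.062, -0.701, 0.002]
ft_force: [0.5, 0.2, 0.9]
width: 0.636
shift mm [ 1.8 -0.6 24.3] world d [  1.3   1.3 -24.3] turn about tool z deg 0.1 (other -179.9) | toolx heading 0.450 tilt 0.0016 pos [ 0.6882 -0.0077  0.0688] w 0.0543 F [0.5 0.2 0.9] j7 -1.46 t 18.0167
```

View pics/w8.png

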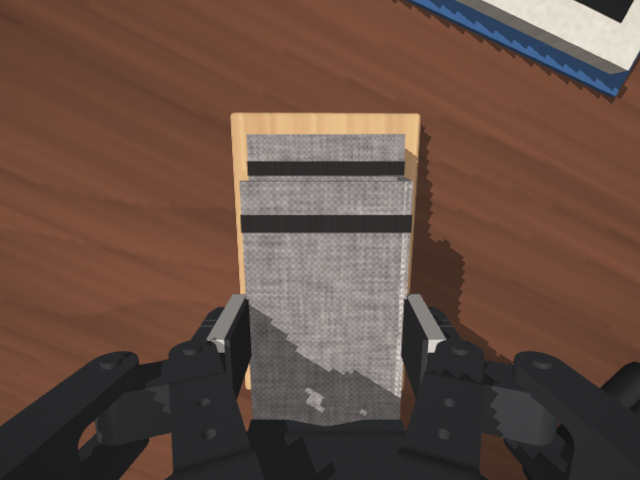

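The medium book is aligned over the large book, whose far edge shows at row 134. I correct by (1.8, −0.6) mm and lower 23 mm.

```bash
python3 -m jog '[0.045,0.002,-0.0005,0.01,0, 0.045,0,0,0.008,0, 0.045,0,0,0.004,0, 0.045,0,0,0.001,0, 0.045,0,0,0,0, 0.045,0,0,0,0]'
python3 -c "
from h import *
goto(.6895,-.0064,.0445,.4487)"
```

```text
clock: 18.57
ee_pos: [0.6903, -0.0064, 0.0464]
ee_rot: [3.062, 0.701, 0.0]
ft_force: [-0.5, 0.2, -1.3]
width: 0.636
shift mm [-0.8 -0.3  1.9] world d [-0.8 -0.  -1.9] turn about tool z deg 0.1 (other -179.9) | toolx heading 0.450 tilt 0.0001 pos [ 0.6903 -0.0064  0.0464] w 0.0543 F [-0.5  0.2 -1.3] j7 -1.48 t 18.5667
```

```bash
python3 -m jog '[0.045,0,0,0.001,0, 0.045,0,0,0.001,0, 0.045,0,0,0,0, 0.045,0,0,0,0]'; python3 -m jog '[0.057,0,0,0,0, 0.06,0,0,0,0, 0.064,0,0,0,0, 0.07,0,0,0,0, 0.0854,0,0,0,0, 0.0854,0,0,0,0, 0.0854,0,0,0,0, 0.0854,0,0,-0.005,0, 0.0854,0,0,-0.015,0, 0.0854,0,0,-0.03,0, 0.0854,0,0,-0.04,0, 0.0854,0,0,-0.04,0, 0.0854,0,0,-0.03,0, 0.0854,0,0,-0.015,0, 0.0854,0,0,0,0, 0.0854,0,0,0,0]'
python3 - <<'E'
from meas import *
im=robot.get_image('wrist');f=im['frame'].copy()
for n,z in (('large_book',.015),('medium_book',.039)):
  for d in robot.trace('wrist',n)[:2]:
    m=d['mask'];print(n,d['p'],d['rect'],im['frame'][m].mean(0),np.round(fit(im,m,S[n],z),4))
save('w9.png',f)
goto(.4411,-.2718,.2,-.4572)
E
```

```text
clock: 18.9
ee_pos: [0.6903, -0.0064, 0.0444]
ee_rot: [3.062, 0.701, 0.0]
ft_force: [-0.1, 0.1, -0.9]
width: 0.632
clock: 20.23
ee_pos: [0.6909, -0.0062, 0.2217]
ee_rot: [3.062, 0.701, 0.005]
ft_force: [-0.3, -0.6, -0.0]
width: 1.001
large_book 0.96 [326.2, 215.2, 79.8, 153.8] [138.30026306 130.69710635 126.44983089] [0.796  0.0444 0.443  0.3218]
medium_book 0.85 [326.5, 220.6, 76.0, 131.6] [149.2361269  142.58871551 139.45189625] [ 0.6898 -0.0061  0.4485  0.9768]
shift mm [-338.9  130.8   18.8] world d [-248.3 -265.3  -18.1] turn about tool z deg 52.0 (other -128.0) | toolx heading 0.450 tilt 0.0022 pos [ 0.6894 -0.0065  0.2181] w 0.0854 F [-0.7 -0.3  0.4] j7 -1.40 t 20.3833
```

View pics/w9.png

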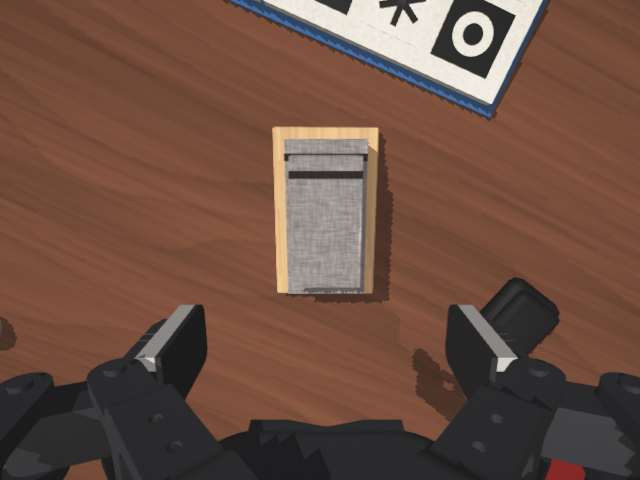

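The medium book is centred on the large one: fit (0.6898, −0.0061, 0.4485). Next is the small book.

```bash
python3 -m jog '[0.0854,-0.014,0.005,0,0, 0.0854,-0.025,0.01,0.002,0, 0.0854,-0.025,0.01,0.002,0, 0.0854,-0.025,0.01,0.002,0, 0.0854,-0.025,0.01,0.002,0, 0.0854,-0.025,0.01,0.002,0, 0.0854,-0.025,0.01,0.002,0, 0.0854,-0.025,0.01,0.002,0, 0.0854,-0.025,0.01,0.002,0, 0.0854,-0.025,0.01,0.002,0, 0.0854,-0.025,0.01,0,0, 0.0854,-0.025,0.01,0,0, 0.0854,-0.025,0.01,0,0, 0.0854,-0.025,0.005,0,0, 0.0854,0,0,0,0]'
python3 -m jog '[0.0854,0,0,0,6, 0.0854,0,0,0,7, 0.0854,0,0,0,7, 0.0854,0,0,0,7, 0.0854,0,0,0,7, 0.0854,0,0,0,7, 0.0854,0,0,0,6, 0.0854,0,0,0,5, 0.0854,0,0,0,0, 0.0854,0,0,0,0]'
python3 - <<'E'
from meas import *
im=robot.get_image('wrist');f=im['frame'].copy()
r=(.4411,-.2718,-.4572,0)
for n,z in (('small_book',0),):
  for d in robot.trace('wrist',n)[:3]:
    m=d['mask'];print(n,d['p'],d['rect'],im['frame'][m].mean(0),np.round(fit(im,m,S[n],z),4))
save('w10.png',f)
goto(.4411,-.2718,.2,-.4572)
E
```

```text
clock: 21.63
ee_pos: [0.4362, -0.2748, 0.1997]
ee_rot: [-3.064, -0.69, 0.008]
ft_force: [-0.7, -0.8, 0.1]
width: 1.004
clock: 22.47
ee_pos: [0.4414, -0.2703, 0.2006]
ee_rot: [-3.06, 0.707, 0.002]
ft_force: [-0.1, 0.4, -0.1]
width: 1.001
small_book 0.97 [368.9, 50.5, 119.2, 97.4] [220.96438746  75.67299778  73.5294397 ] [ 0.552  -0.3585 -1.2373  0.985 ]
small_book 0.97 [229.9, 308.4, 102.5, 71.6] [206.31999035  67.35085604  65.06100796] [ 0.3999 -0.1543  1.3323  0.8542]
small_book 0.9 [331.2, 214.4, 59.0, 93.4] [152.70233196 145.52008622 142.18420537] [ 0.4426 -0.2732 -0.4953  0.9767]
shift mm [0.2 1.2 0.8] world d [-0.3 -1.2 -0.8] turn about tool z deg 0.1 (other -179.9) | toolx heading -0.455 tilt 0.0010 pos [ 0.4414 -0.2706  0.2008] w 0.0851 F [-0.4  0.5  0.2] j7 -1.68 t 22.5667
```

View pics/w10.png

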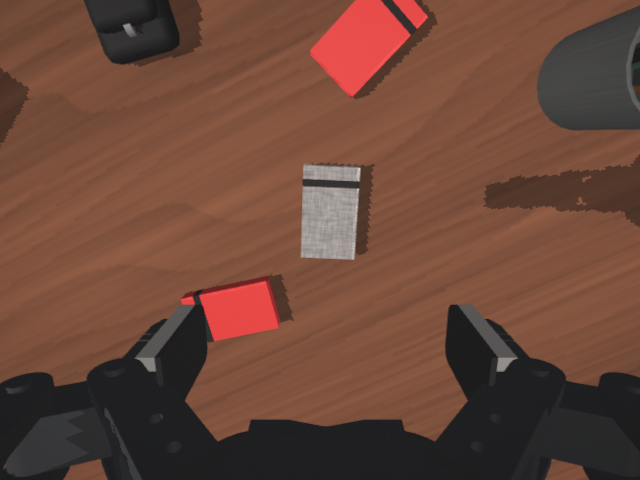

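```bash
python3 - <<'E'
from meas import *
x,y,a=.4426,-.2732,-.4953
for rb in ((.400,-.1535,1.335),(.5515,-.358,-1.2377)):
    q=np.array(box(*rb,S['small_book']))[4:,:2]-[x,y]
    c,s=np.cos(a),np.sin(a);print((q@np.array([[c,-s],[s,c]])*1000).round(0).tolist())
goto(x,y,.0065,a)
E
```

```text
[[-62.0, 53.0], [-82.0, 129.0], [-127.0, 117.0], [-107.0, 41.0]]
[[92.0, -13.0], [149.0, -66.0], [180.0, -32.0], [123.0, 20.0]]
shift mm [  2.4   1.9 194.3] world d [   1.2   -2.6 -194.3] turn about tool z deg 2.3 (other -177.7) | toolx heading -0.455 tilt 0.0010 pos [ 0.4414 -0.2706  0.2008] w 0.0851 F [-0.4  0.5  0.2] j7 -1.68 t 22.5667
```

The grey small book at (331,214) is the one meant. The red ones at (230,308) and (369,50) are clear of the fingers (62 mm or more away). I go down.

```bash
python3 -m jog '[0.075,0.0025,0.002,0.02,2.3, 0.075,0,0,0.03,0, 0.075,0,0,0.03,0, 0.075,0,0,0.03,0, 0.075,0,0,0.03,0, 0.075,0,0,0.02,0, 0.075,0,0,0.015,0, 0.075,0,0,0.009,0, 0.075,0,0,0.004,0, 0.075,0,0,0,0, 0.075,0,0,0,0]'
python3 - <<'E'
from meas import *
goto(.4426,-.2732,.0065,-.4953)
save('w11.png',robot.get_image('wrist')['frame'])
E
```

```text
clock: 23.48
ee_pos: [0.4435, -0.2741, 0.0139]
ee_rot: [3.045, -0.773, 0.002]
ft_force: [0.5, 1.2, -0.0]
width: 0.876
shift mm [-1.2 -0.3  7.4] world d [-0.9  0.9 -7.4] turn about tool z deg -0.1 (other 179.9) | toolx heading -0.497 tilt 0.0010 pos [ 0.4435 -0.2741  0.0139] w 0.0748 F [ 0.5  1.2 -0. ] j7 -1.82 t 23.4833
```

View pics/w11.png

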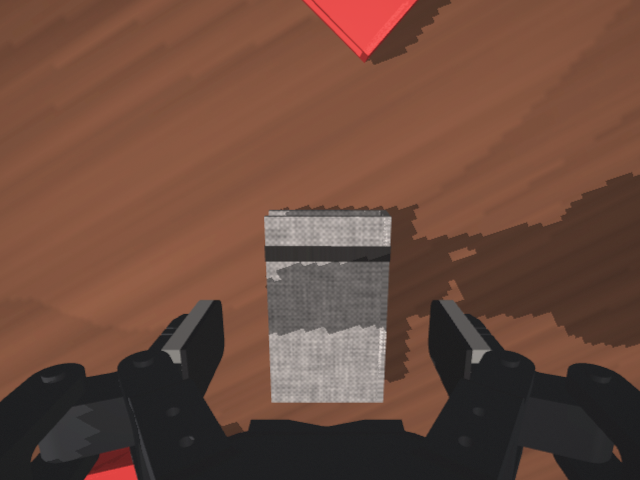

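```bash
python3 -m jog '[0.075,-0.001,0,0.004,0, 0.075,0,0,0.004,0, 0.075,0,0,0,0, 0.05,0,0,0,0, 0.036,0,0,0,0, 0.036,0,0,0,0, 0.036,0,0,0,0, 0.036,0,0,0,0, 0.036,0,0,0,0, 0.036,0,0,0,0, 0.036,0,0,0,0, 0.036,0,0,0,0]'
python3 -c "
from h import *
goto(.4426,-.2732,.0065,-.4953)"
python3 -m jog '[0.036,0,0,-0.005,0, 0.036,0,0,-0.01,0, 0.036,0,0,-0.02,0, 0.036,0,0,-0.03,0, 0.036,0,0,-0.03,0, 0.036,0,0,-0.025,0, 0.036,0,0,-0.015,0, 0.036,0,0,0,0, 0.036,0,0,0,0]'
python3 - <<'E'
from meas import *
goto(.6898,-.0061,.14,.4485)
save('w12.png',robot.get_image('wrist')['frame'])
E
```

```text
clock: 24.53
ee_pos: [0.4422, -0.2734, 0.0059]
ee_rot: [3.045, -0.774, 0.001]
ft_force: [-0.6, 0.9, 6.0]
width: 0.512
shift mm [ 0.2 -0.4 -0.6] world d [0.4 0.2 0.6] turn about tool z deg -0.1 (other 179.9) | toolx heading -0.498 tilt 0.0004 pos [ 0.4422 -0.2734  0.0059] w 0.0438 F [-0.6  0.9  6. ] j7 -1.83 t 24.5333
clock: 25.28
ee_pos: [0.4426, -0.2737, 0.1417]
ee_rot: [3.044, -0.774, 0.004]
ft_force: [0.4, 0.3, -0.4]
width: 0.514
shift mm [  89.5 -353.2    1.8] world d [247.2 267.6  -1.7] turn about tool z deg -54.2 (other 125.8) | toolx heading -0.498 tilt 0.0026 pos [ 0.4426 -0.2737  0.1417] w 0.0439 F [ 0.4  0.3 -0.4] j7 -1.75 t 25.2833
```

View pics/w12.png

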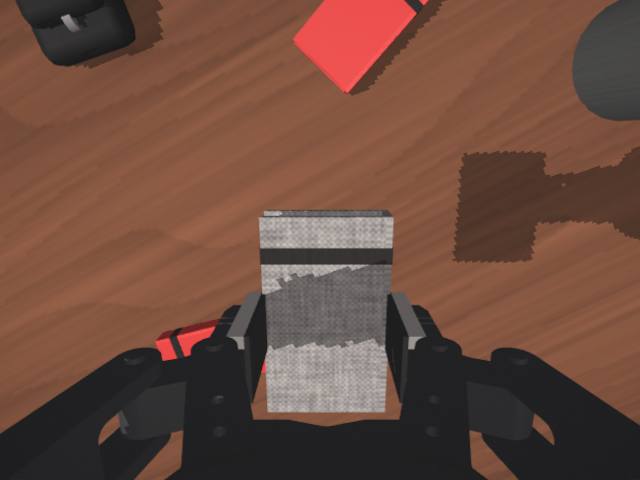

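```bash
python3 -m jog '[0.036,0,0,0,-5, 0.036,0,0,0,-7, 0.036,0,0,0,-7, 0.036,0,0,0,-7, 0.036,0,0,0,-7, 0.036,0,0,0,-7, 0.036,0,0,0,-7, 0.036,0,0,0,-5, 0.036,0,0,0,-2.2, 0.036,0,0,0,0]'
python3 - <<'E'
from meas import *
goto(.6898,-.0061,.12,.4485)
E
```

```text
clock: 26.17
ee_pos: [0.441, -0.2729, 0.1389]
ee_rot: [-3.06, -0.7, 0.003]
ft_force: [-0.0, 0.2, 0.5]
width: 0.515
shift mm [ 340.  -132.1   18.8] world d [248.8 266.8 -18.9] turn about tool z deg 0.1 (other -179.9) | toolx heading 0.450 tilt 0.0030 pos [ 0.441  -0.2729  0.1389] w 0.0440 F [-0.   0.2  0.5] j7 -0.89 t 26.1667
```

```bash
python3 -m jog '[0.036,0.014,-0.006,0,0, 0.036,0.025,-0.01,0,0, 0.036,0.025,-0.01,0.002,0, 0.036,0.025,-0.01,0.002,0, 0.036,0.025,-0.01,0.002,0, 0.036,0.025,-0.01,0.002,0, 0.036,0.025,-0.01,0.002,0, 0.036,0.025,-0.01,0.002,0, 0.036,0.025,-0.01,0.002,0, 0.036,0.025,-0.01,0.002,0, 0.036,0.025,-0.01,0.002,0, 0.036,0.025,-0.01,0,0, 0.036,0.025,-0.01,0,0, 0.036,0.018,-0.006,0,0, 0.036,0.008,0,0,0, 0.036,0,0,0.015,0, 0.036,0,0,0.015,0, 0.036,0,0,0,0, 0.036,0,0,0,0]'
python3 - <<'E'
from meas import *
goto(.6898,-.0061,.0635,.4485)
save('w13.png',robot.get_image('wrist')['frame'])
E
```

```text
clock: 27.75
ee_pos: [0.6888, -0.0093, 0.0897]
ee_rot: [3.063, 0.695, -0.008]
ft_force: [0.4, 0.0, -0.2]
width: 0.512
shift mm [ 2.4 -2.4 26.2] world d [  1.    3.2 -26.2] turn about tool z deg -0.1 (other 179.9) | toolx heading 0.446 tilt 0.0053 pos [ 0.6888 -0.0093  0.0897] w 0.0438 F [ 0.4  0.  -0.2] j7 -1.46 t 27.75
```

View pics/w13.png

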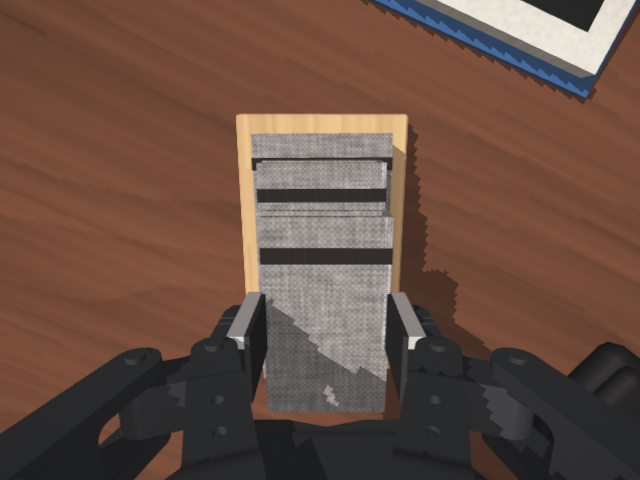

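```bash
python3 -m jog '[0.036,0.002,-0.002,0.01,0, 0.036,0,0,0.008,0, 0.036,0,0,0.004,0, 0.036,0,0,0.002,0, 0.036,0,0,0,0, 0.036,0,0,0,0]'
python3 -c "
from h import *
goto(.6898,-.0061,.0635,.4485)"
```

```text
clock: 28.3
ee_pos: [0.6922, -0.0043, 0.0683]
ee_rot: [3.063, 0.698, 0.0]
ft_force: [0.3, -0.4, 0.1]
width: 0.512
shift mm [-3.   0.6  4.8] world d [-2.4 -1.8 -4.8] turn about tool z deg -0.0 (other 180.0) | toolx heading 0.448 tilt 0.0000 pos [ 0.6922 -0.0043  0.0683] w 0.0437 F [ 0.3 -0.4  0.1] j7 -1.48 t 28.3
```

```bash
python3 -m jog '[0.036,-0.003,0.0005,0.001,0, 0.036,0,0,0.002,0, 0.036,0,0,0.001,0, 0.036,0,0,0.0005,0, 0.036,0,0,0,0, 0.036,0,0,0,0]'
python3 -c "
from h import *
goto(.6898,-.0061,.0635,.4485)"
```

```text
clock: 28.8
ee_pos: [0.6897, -0.006, 0.0638]
ee_rot: [-3.063, -0.698, -0.0]
ft_force: [1.1, 0.2, -0.3]
width: 0.514
shift mm [0.  0.1 0.3] world d [ 0.1 -0.1 -0.3] turn about tool z deg -0.0 (other 180.0) | toolx heading 0.448 tilt 0.0001 pos [ 0.6897 -0.006   0.0638] w 0.0439 F [ 1.1  0.2 -0.3] j7 -1.48 t 28.8
```

```bash
python3 -m jog '[0.036,0,0,0.0007,0, 0.036,0,0,0,0, 0.036,0,0,0,0]'; python3 -m jog '[0.046,0,0,0,0, 0.049,0,0,0,0, 0.054,0,0,0,0, 0.06,0,0,0,0, 0.07,0,0,0,0, 0.07,0,0,0,0, 0.07,0,0,0,0, 0.07,0,0,-0.005,0, 0.0854,0,0,-0.015,0, 0.0854,0,0,-0.03,0, 0.0854,0,0,-0.04,0, 0.0854,0,0,-0.04,0, 0.0854,0,0,-0.03,0, 0.0854,0,0,-0.015,0, 0.0854,0,0,0,0, 0.0854,0,0,0,0]'
python3 - <<'E'
from meas import *
im=robot.get_image('wrist');f=im['frame'].copy()
for n,z in (('small_book',.057),):
  for d in robot.trace('wrist',n)[:2]:
    m=d['mask'];print(n,d['p'],d['rect'],im['frame'][m].mean(0),np.round(fit(im,m,S[n],z),4))
save('w14.png',f)
goto(.4392,.2484,.2)
for n in ('scene','top'):
    im=robot.get_image(n)
    for d in robot.trace(n,'paperweight')[:2]:
        print(d['p'],d['rect'],px2w(im,d['rect'][:2],.013))
E
```

```text
clock: 29.05
ee_pos: [0.6897, -0.0061, 0.0631]
ee_rot: [3.063, 0.698, -0.0]
ft_force: [-0.0, 0.2, -0.7]
width: 0.513
clock: 30.38
ee_pos: [0.6903, -0.0059, 0.2405]
ee_rot: [3.062, 0.698, 0.005]
ft_force: [-0.1, -0.4, -0.4]
width: 0.998
small_book 0.8 [328.5, 219.5, 63.2, 98.7] [148.97230064 142.30292872 139.19230769] [ 0.6901 -0.0054  0.4485  0.9865]
small_book 0.73 [567.3, 469.3, 39.1, 15.6] [116.31701031  39.82989691  38.67010309] [ 0.5339 -0.3401  0.0846  0.4801]
shift mm [-114.7 -337.8   37.8] world d [-249.8  254.6  -37.5] | toolx heading 0.448 tilt 0.0014 pos [ 0.689  -0.0062  0.2375] w 0.0854 F [-0.1 -0.5  0.5] j7 -1.40 t 30.4833
0.75 [413.8, 301.2, 16.5, 17.4] [0.44118465 0.25094849 0.013     ]
0.23 [249.5, 285.2, 57.6, 43.8] [ 0.69195683 -0.00859684  0.013     ]
```

View pics/w14.png

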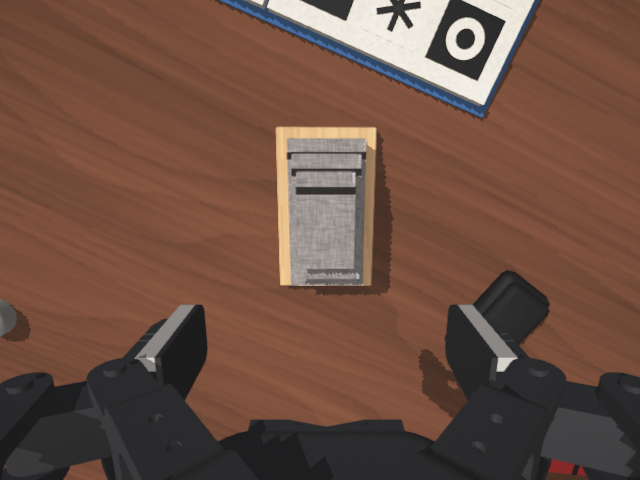

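The small book is centred: fit (0.6901, −0.0054, 0.4485). Next is the paperweight.

```bash
python3 -m jog '[0.0854,-0.005,-0.014,0,0, 0.0854,-0.009,-0.026,0.003,0, 0.0854,-0.009,-0.026,0.003,0, 0.0854,-0.009,-0.026,0.003,0, 0.0854,-0.009,-0.026,0.003,0, 0.0854,-0.009,-0.026,0.003,0, 0.0854,-0.009,-0.026,0.003,0, 0.0854,-0.009,-0.026,0.003,0, 0.0854,-0.009,-0.026,0.003,0, 0.0854,-0.009,-0.026,0.003,0, 0.0854,-0.009,-0.026,0.003,0, 0.0854,-0.009,-0.026,0.003,0, 0.0854,-0.009,-0.026,0.003,0, 0.0854,-0.003,-0.012,0,0, 0.07,0,0,0,0, 0.07,0,0,0,0, 0.07,0,0,0,0]'
python3 - <<'E'
from meas import *
im=robot.get_image('wrist');f=im['frame'].copy()
for d in robot.trace('wrist','paperweight')[:2]:
    m=d['mask'];print(d['p'],d['rect'],px2w(im,d['rect'][:2],.012))
    ys,xs=np.nonzero(m)
    # silhouette fit of cylinder+bevel
    from scipy.optimize import minimize
    t=np.linspace(0,2*np.pi,48)
    def hull(p):
        P=np.vstack([np.c_[p[0]+r*np.cos(t),p[1]+r*np.sin(t),0*t+z] for r,z in((.02,0),(.02,.018),(.013,.030))])
        return cv2.convexHull(np.round((w2px(im,P)+.5)*4).astype(np.int32))
    big=cv2.resize(m.astype(np.uint8),None,fx=4,fy=4,interpolation=cv2.INTER_NEAREST)>0
    def cost(p):
        q=np.zeros(big.shape,np.uint8);cv2.fillConvexPoly(q,hull(p/100),1);q=q>0
        return 1-(q&big).sum()/(q|big).sum()
    c=px2w(im,(xs.mean(),ys.mean()),.012)[:2]*100
    r=minimize(cost,c,method='Nelder-Mead',options=dict(initial_simplex=[c,c+[.5,0],c+[0,.5]]));print(r.x/100,1-r.fun)
save('w15.png',f)
goto(r.x[0]/100,r.x[1]/100,.01)
E
```

```text
clock: 32.1
ee_pos: [0.4399, 0.247, 0.202]
ee_rot: [3.063, 0.695, 0.0]
ft_force: [-0.3, 0.4, 0.5]
width: 0.824
0.78 [321.9, 212.9, 51.8, 42.5] [0.44095317 0.25106378 0.012     ]
[0.44106975 0.25214731] 0.9399109551200806
shift mm [  3.3  -4.3 192. ] world d [   1.2    5.3 -192. ] | toolx heading 0.446 tilt 0.0004 pos [0.4399 0.2469 0.202 ] w 0.0700 F [ 0.6  0.6 -0.4] j7 -1.96 t 32.2
```

View pics/w15.png

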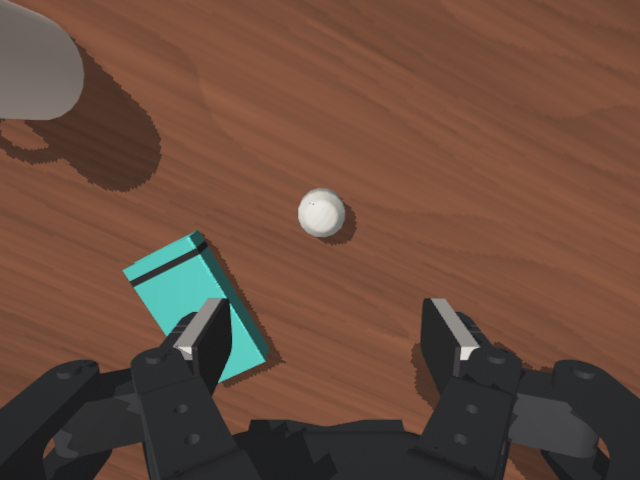

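```bash
python3 -m jog '[0.07,0.003,-0.003,0.02,0, 0.07,0,0,0.03,0, 0.07,0,0,0.03,0, 0.07,0,0,0.03,0, 0.07,0,0,0.025,0, 0.07,0,0,0.02,0, 0.07,0,0,0.013,0, 0.07,0,0,0,0, 0.07,0,0,0,0]'
python3 - <<'E'
from meas import *
goto(.441,.251,.005)
im=robot.get_image('wrist')
save('w16.png',im['frame'])
for d in robot.trace('wrist','paperweight')[:2]: print(d['p'],d['rect'],px2w(im,d['rect'][:2],.012))
E
```

```text
clock: 32.95
ee_pos: [0.4404, 0.2519, 0.034]
ee_rot: [3.063, 0.697, -0.001]
ft_force: [-0.1, 0.3, 0.9]
width: 0.822
shift mm [ 0.2  1.  29. ] world d [  0.6  -0.9 -29. ] | toolx heading 0.448 tilt 0.0007 pos [0.4404 0.2519 0.034 ] w 0.0702 F [-0.1  0.3  0.9] j7 -2.17 t 32.95
0.72 [327.5, 289.1, 95.7, 93.8] [0.44164836 0.25178094 0.012     ]
```

View pics/w16.png

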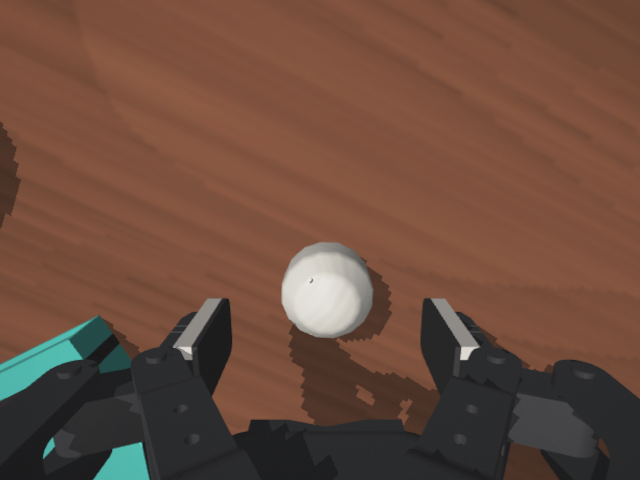

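```bash
python3 - <<'E'
from meas import *
x,y,a=.441,.2515,.448
q=np.array(box(.3121,.3138,.8917,S['large_book']))[4:,:2]-[x,y]
c,s=np.cos(a),np.sin(a);print((q@np.array([[c,-s],[s,c]])*1000).round(0).tolist())
goto(.4415,.2515,.005)
E
```

```text
[[-134.0, 54.0], [-16.0, 110.0], [-45.0, 170.0], [-162.0, 114.0]]
shift mm [-0.2  1.2 30.3] world d [  0.4  -1.2 -30.3] | toolx heading 0.448 tilt 0.0021 pos [0.4411 0.2527 0.0353] w 0.0695 F [ 0.5 -0.2  0.1] j7 -2.17 t 33.05
```

The paperweight is centred at (327,290) between the jaws, and the turquoise book is clear. I go down and grip.

```bash
python3 -m jog '[0.07,0,0.001,0.01,0, 0.07,0,0,0.01,0, 0.07,0,0,0.007,0, 0.07,0,0,0.002,0, 0.07,0,0,0,0, 0.07,0,0,0,0]'
python3 -c "
from h import *
goto(.4415,.2515,.005)"
python3 -m jog '[0.05,0,0,0,0, 0.035,0,0,0,0, 0.03,0,0,0,0, 0.03,0,0,0,0, 0.03,0,0,0,0, 0.03,0,0,0,0, 0.03,0,0,0,0, 0.03,0,0,0,0, 0.03,0,0,0,0]'
python3 -c "
from h import *
goto(.4415,.2515,.005)"
```

```text
clock: 33.55
ee_pos: [0.4403, 0.2514, 0.0049]
ee_rot: [3.063, 0.699, -0.001]
ft_force: [0.1, 0.5, -0.4]
width: 0.82
shift mm [ 1.1  0.4 -0.1] world d [1.2 0.1 0.1] | toolx heading 0.449 tilt 0.0005 pos [0.4403 0.2514 0.0049] w 0.0700 F [ 0.1  0.5 -0.4] j7 -2.21 t 33.55
clock: 34.3
ee_pos: [0.4407, 0.2516, 0.0058]
ee_rot: [3.063, 0.698, 0.001]
ft_force: [-0.6, -0.9, 6.3]
width: 0.437
shift mm [0.7 0.4 0.8] world d [ 0.8 -0.1 -0.8] | toolx heading 0.448 tilt 0.0008 pos [0.4407 0.2516 0.0058] w 0.0373 F [-0.6 -0.9  6.3] j7 -2.21 t 34.3
```

```bash
python3 -m jog '[0.03,0,0,-0.004,0, 0.03,0,0,-0.006,0, 0.03,0,0,-0.005,0, 0.03,0,0,0,0]'
python3 - <<'E'
from meas import *
im=robot.get_image('wrist')
save('w17.png',im['frame'])
goto(.69,-.0056,.14,.4485)
im=robot.get_image('scene');u,v=w2px(im,[.441,.251,.02])[0].astype(int);save('s17.png',cv2.resize(im['frame'][v-60:v+40,u-60:u+60],None,fx=5,fy=5,interpolation=cv2.INTER_CUBIC))
E
```

```text
clock: 34.63
ee_pos: [0.4411, 0.2517, 0.0212]
ee_rot: [-3.063, -0.698, -0.003]
ft_force: [0.4, -0.2, -2.6]
width: 0.434
shift mm [ 113.2  339.6 -119.1] world d [ 249.1 -257.1  119.2] turn about tool z deg -0.0 (other 180.0) | toolx heading 0.448 tilt 0.0013 pos [0.4409 0.2515 0.0208] w 0.0370 F [-0.  -0.1 -2.3] j7 -2.19 t 34.6833
```

View pics/w17.png

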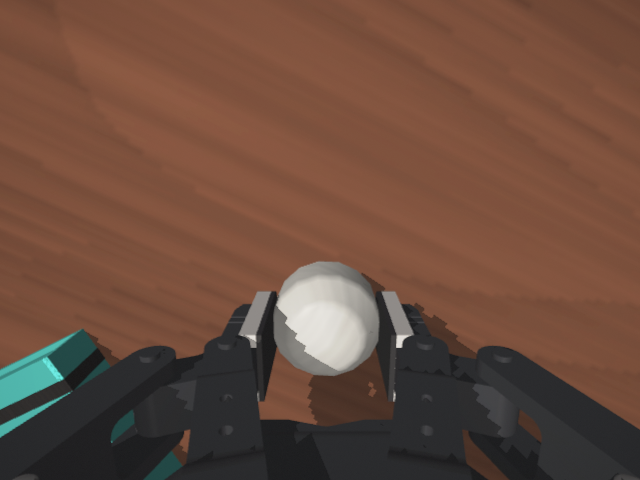

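View pics/s17.png

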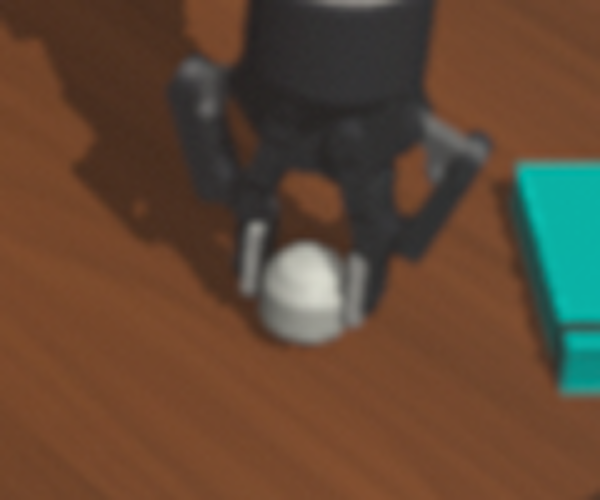

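Held upright. I lift and carry it to the stack.

```bash
python3 -m jog '[0.03,0,0,-0.01,0, 0.03,0,0,-0.025,0, 0.03,0,0,-0.03,0, 0.03,0,0,-0.025,0, 0.03,0,0,-0.018,0, 0.03,0,0,-0.008,0, 0.03,0,0,0,0]'
python3 -m jog '[0.03,0.004,0.012,0,0, 0.03,0.008,0.024,0,0, 0.03,0.008,0.024,0,0, 0.03,0.008,0.024,0,0, 0.03,0.008,0.024,0,0, 0.03,0.008,0.024,0,0, 0.03,0.008,0.024,0,0, 0.03,0.008,0.024,0,0, 0.03,0.008,0.024,0,0, 0.03,0.008,0.024,0,0, 0.03,0.008,0.024,0,0, 0.03,0.008,0.024,0,0, 0.03,0.008,0.024,0,0, 0.03,0.008,0.024,0,0, 0.03,0.003,0.01,0,0, 0.03,0.001,0.004,0,0, 0.03,0,0,0,0, 0.03,0,0,0,0]'
python3 - <<'E'
from meas import *
goto(.6901,-.0054,.0770,.4485)
im=robot.get_image('wrist')
save('w18.png',im['frame'])
E
```

```text
clock: 35.32
ee_pos: [0.4414, 0.2519, 0.138]
ee_rot: [-3.062, -0.698, -0.005]
ft_force: [1.4, -0.2, -2.7]
width: 0.439
clock: 36.82
ee_pos: [0.6867, -0.003, 0.1353]
ee_rot: [-3.061, -0.701, 0.003]
ft_force: [0.6, 0.9, -1.5]
width: 0.436
shift mm [ 2.1  3.8 58.3] world d [  3.4  -2.4 -58.3] turn about tool z deg 0.1 (other -179.9) | toolx heading 0.450 tilt 0.0022 pos [ 0.6867 -0.003   0.1353] w 0.0373 F [ 0.6  0.9 -1.5] j7 -1.47 t 36.8167
```

View pics/w18.png

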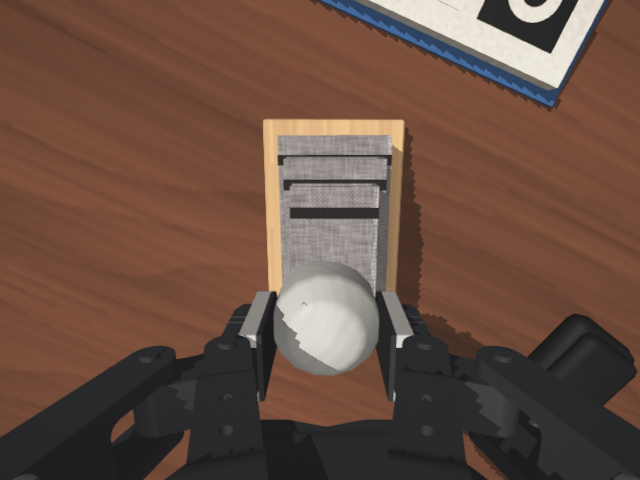

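```bash
python3 - <<'E'
from meas import *
im=robot.get_image('wrist');s=robot.state();M=R.from_rotvec(s['ee_rot']).as_matrix()
for z in(.009,.012,.015):
    p=px2w(im,(326.5,318.5),s['ee_pos'][2]-.0055+z);print((M.T@(p-s['ee_pos'])*1000).round(1))
goto(.6901,-.0054,.0770,.4485)
E
python3 -m jog '[0.03,0.002,0.003,0.015,0, 0.03,0,0,0.015,0, 0.03,0,0,0.009,0, 0.03,0,0,0.003,0, 0.03,0,0,0,0, 0.03,0,0,0,0]'
python3 -c "
from h import *
goto(.6901,-.0054,.0770,.4485)"
```

```text
[-0.7  0.  -3.5]
[ 0.8  0.  -6.5]
[ 2.2  0.  -9.5]
shift mm [ 1.7  4.  59. ] world d [  3.2  -2.8 -59. ] turn about tool z deg 0.1 (other -179.9) | toolx heading 0.451 tilt 0.0012 pos [ 0.6869 -0.0026  0.136 ] w 0.0370 F [ 0.1  0.  -2.4] j7 -1.47 t 36.9167
clock: 37.42
ee_pos: [0.6909, -0.0064, 0.0937]
ee_rot: [-3.063, -0.699, 0.001]
ft_force: [-1.1, 0.6, -1.6]
width: 0.435
shift mm [-0.3 -1.2 16.7] world d [ -0.8   1.  -16.7] turn about tool z deg 0.0 (other -180.0) | toolx heading 0.449 tilt 0.0006 pos [ 0.6909 -0.0064  0.0937] w 0.0371 F [-1.1  0.6 -1.6] j7 -1.48 t 37.4167
```

```bash
python3 -m jog '[0.03,-0.001,-0.001,0.006,0, 0.03,0,0,0.005,0, 0.03,0,0,0.003,0, 0.03,0,0,0.001,0, 0.03,0,0,0,0, 0.03,0,0,0,0]'
python3 -c "
from h import *
goto(.6901,-.0054,.0770,.4485)"
```

```text
clock: 37.92
ee_pos: [0.6898, -0.0061, 0.0792]
ee_rot: [3.063, 0.698, 0.0]
ft_force: [-0.5, -0.5, -2.3]
width: 0.437
shift mm [ 0.6 -0.5  2.2] world d [ 0.3  0.7 -2.2] turn about tool z deg -0.0 (other 180.0) | toolx heading 0.448 tilt 0.0002 pos [ 0.6898 -0.0061  0.0792] w 0.0373 F [-0.5 -0.5 -2.3] j7 -1.49 t 37.9167
```

```bash
python3 -m jog '[0.03,0,0,0.001,0, 0.03,0,0,0,0, 0.03,0,0,0,0]';python3 -m jog '[0.03,0,0,0.001,0, 0.03,0,0,0,0, 0.03,0,0,0,0]'; python3 -m jog '[0.03,0,0,0.0005,0, 0.03,0,0,0,0, 0.03,0,0,0,0]'
```

```text
clock: 38.17
ee_pos: [0.6898, -0.0061, 0.0783]
ee_rot: [3.063, 0.698, 0.001]
ft_force: [0.2, -0.3, -2.0]
width: 0.433
clock: 38.42
ee_pos: [0.6897, -0.0061, 0.0771]
ee_rot: [3.063, 0.698, 0.0]
ft_force: [0.2, -0.5, -1.9]
width: 0.44
clock: 38.67
ee_pos: [0.6897, -0.0061, 0.077]
ee_rot: [3.063, 0.698, 0.0]
ft_force: [-1.2, 0.2, 1.7]
width: 0.438
```

Force went from −1.9 to +1.7 N, so it has contact. I release and retreat.

```bash
python3 -m jog '[0.039,0,0,0,0, 0.042,0,0,0,0, 0.047,0,0,0,0, 0.053,0,0,0,0, 0.06,0,0,0,0, 0.07,0,0,0,0, 0.07,0,0,0,0, 0.07,0,0,-0.005,0, 0.07,0,0,-0.015,0, 0.07,0,0,-0.03,0, 0.07,0,0,-0.04,0, 0.07,0,0,-0.04,0, 0.07,0,0,-0.03,0, 0.07,0,0,-0.01,0, 0.07,0,0,0,0, 0.07,0,0,0,0]'
python3 - <<'E'
from meas import *
im=robot.get_image('wrist');save('w19.png',im['frame'])
for d in robot.trace('wrist','paperweight')[:2]: print(d['p'],d['rect'],px2w(im,d['rect'][:2],.083))
goto(.6901,-.0054,.25,.4485)
im=robot.get_image('scene');u,v=w2px(im,[.69,-.005,.05])[0].astype(int);save('s19.png',cv2.resize(im['frame'][v-50:v+50,u-60:u+60],None,fx=5,fy=5,interpolation=cv2.INTER_CUBIC))
E
```

```text
clock: 40.0
ee_pos: [0.6897, -0.0061, 0.2473]
ee_rot: [3.062, 0.698, 0.002]
ft_force: [0.1, -0.8, -0.4]
width: 0.823
0.83 [325.8, 223.1, 54.6, 48.7] [ 0.68940834 -0.00628209  0.083     ]
shift mm [ 1.8 -0.2 -5.2] world d [1.5 0.9 5.2] turn about tool z deg 0.0 (other -180.0) | toolx heading 0.449 tilt 0.0031 pos [ 0.6886 -0.0063  0.2448] w 0.0699 F [ 0.6 -0.2  0.2] j7 -1.42 t 40.1
```

View pics/w19.png

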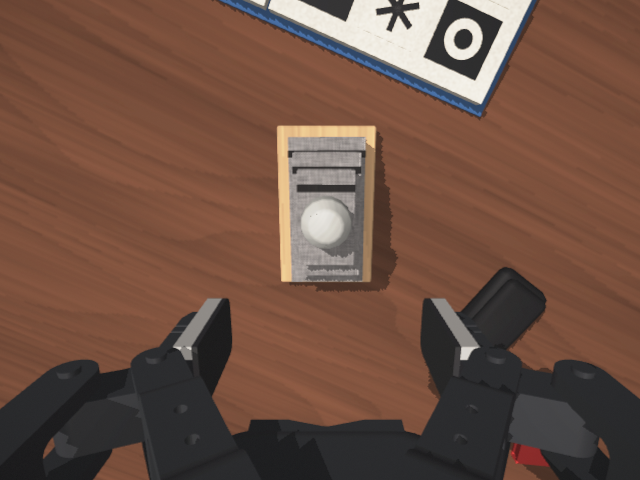

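View pics/s19.png

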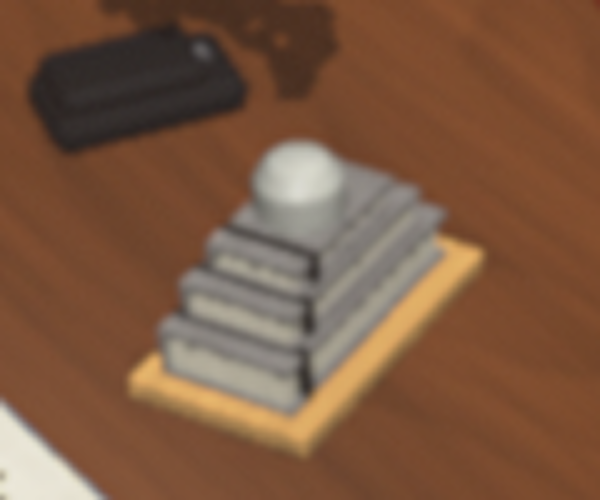

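The wrist picture shows the paperweight upright at (326,223), in the middle of the small book. The scene view shows the stack square and the mouse untouched. I hand in.

```bash
python3 -m jog '[0.07,0,0,0,0, 0.07,0,0,0,0, 0.07,0,0,0,0, 0.07,0,0,0,0]'; python3 -c "
from bench import robot
print(robot.sign_off())"
```

```text
clock: 40.48
ee_pos: [0.6896, -0.006, 0.2461]
ee_rot: [-3.063, -0.698, 0.001]
ft_force: [0.5, -1.5, 0.6]
width: 0.819
the job is handed in; nothing more can be done
None
```

The stack is built and handed in at about 40.5 s. From bottom to top it is the rest, then the large, medium and small grey books, then the paperweight. Each piece was lowered until it touched, or to within a millimetre of it, then let go before I fetched the next.

**Last checks:** the wrist-camera measurements, made after each release, put every piece within about 2 mm of the one below. The limits are 15 mm for the books and 12 mm for the paperweight. The books' yaw agreed to about 0.002 rad.

| Piece | x (m) | y (m) | yaw (rad) |
|---|---|---|---|
| Rest (top camera) | 0.690 | -0.005 | 0.450 |
| Large book | 0.6895 | -0.0064 | 0.449 |
| Medium book | 0.6898 | -0.0061 | 0.4485 |
| Small book | 0.6901 | -0.0054 | 0.4485 |
| Paperweight | 0.6894 | -0.0063 | not applicable |

In the last views the stack looked flat and square with the paperweight upright, and the gripper stood well clear above it. The mouse looked undisturbed. I did not measure the mug and pencil pot again, but the arm stayed clear of them.

**What disagreed or went wrong:**
- **Large book and rest re-checks:** once partly covered they gave poor fits (0.24–0.32 overlap), so I ignored those fits.
- **Top camera:** it found no paperweight in my second look, so I took its place from the scene and wrist cameras.
- **Small book:** the wrist and top cameras differed by 2 mm and 2°, and I used the wrist value.
- **Grips:** while closing on the medium book the wrist read about 10 N, and 6 N or less for the others.
- **My mistake:** a 10 m row typed at the start as a test was not refused. It moved the arm one limited step in open space and did no harm.

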